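# Lock the swivel of the bench vise

### The arm

A 6-joint arm with a two-finger parallel gripper is mounted at the origin on the work surface. World frame = base frame: x ahead of the robot, y to its left, z up, the work surface at z = 0. Lengths are in mm, angles in rad, forces in N, time in s.
With the tool pointing down it reaches from about 325 to 750 mm from the base axis. Payload 7.6 kg.
Tool frame: the origin (TCP) lies on the centre line of the jaws, within the pads' length; the fingertips stand 25 mm ahead of it and the grasp point (between the pads) lies 6 mm ahead of it; z points along the fingers, y is the line along which they close (so a half turn about z gives the same grasp; the last joint's range is limited). The gripper opens to 85 mm and grips with 20 to 120 N. Pads are 22 mm wide; open, the fingers measure 114 mm over their backs; the gripper's body (76 mm by 85 mm) begins 54 mm behind the grasp point. The pads swing forward as they close: fully open they stand 13 mm farther back than shut.
Start: joints at [-1.4, 0.052, 1.401, -0, 1.689, -0.07], TCP at [125.225, -509.865, 256.323] pointing down, gripper open.
Joint ranges: [-2.9, 2.9], [-0.91, 2.17], [0.12, 2.37], [-1.06, 4.2], [0.26, 2.73], [-2.93, 2.93]. Speed limits (rad/s): [2.57, 2.57, 3.01, 3.14, 3.14, 3.14].

### API

Orientations are given as a rotation vector (axis times angle).
In Python, from rig import robot gives the robot as it stands. The module is installed in compiled form; this text tells all that it offers.
- The arm moves only by the tool step_arm, never from a script. Its argument "increments" is a list that holds one entry, the list of rows, each a list of 7 numbers: the shift along the world's x, y, z scaled (see below), then the turn, a rotation vector about the world's x, y, z scaled (see below), then the closure, from -1 (fully open) to 1 (shut). A call has 1 to 12 rows; each row shifts and turns the commanded pose from where the row before left it; what a row does not reach is not made up. The controller multiplies each number of a shift by 25 mm and each number of a turn by 5 degrees. A row lasts 1/10 s, in which the tool goes at most 50 mm and 8.59 degrees, less where a joint would pass 70% of its speed; a pose out of reach is approached as far as the arm can. A call with a number of a shift or a turn outside -1 to 1 is refused whole. A call with a gripper value outside its range is refused whole. The fingers move at their own pace and stop on an object; "grip_force" is the grip in N (left out, the last holds). Time passes only in rows, so rows that do not move let the fingers close. It gives the time, the measured TCP pose, the force, the opening and the grip force at its end, in the units of the state.
- robot.read_state(): the state, without advancing time (a new reading comes with each control period).
- robot.capture(name): name is "side" or "top"; returns a dict with "frame" (400x640x3 uint8, red, green, blue), "range_z" (400x640 float32, mm along the optical axis (not along the pixel's ray), 0 where there is no reading), "camera_matrix" (3x3 intrinsics, pixels), "world_to_cam" (4x4, takes a point from world to camera coordinates). Camera axes: x right, y up, looking along -z (the intrinsics and any distortion apply to the point x, -y, -z); pixel columns grow to the right and rows downward; lengths in mm; the calibration is good to about 2 mm. A picture is of the moment at which its call begins.
- robot.close_job(): hands the job in; it is judged then, once.
The state is a dict: "clock": time; "q": joint angles; "joint_velocities": joint speeds; "effort": joint torques, N m; "tcp_pos": TCP position; "orientation": TCP orientation; "wrist_force": force on the tool from outside, world axes, zero at the start; "wrist_torque": the same for the moment, N m; "width": opening from 0.0 (shut) to 1.0 (fully open); "finger_force": force on a finger pad.
Only numpy, scipy, OpenCV 4.12 (cv2) and the standard library are available. Lean on these libraries where they do the work, as an engineer would, in place of code of your own. Each camera call takes 0.05 s, during which the arm holds its last target. There are 200 camera calls.

### The job

Lock the bench vise against swivelling: push its upright screw handle round until the slot in the round steel turntable lines up with the sliding lock bar, then push the bar by its end plate into the slot, fully home against the guide block. Nothing needs to be picked up; leave the tray, spool, jar and screwdriver where they are.

Things in the scene. Friction and masses are not known exactly. Their poses are not given: they have to be found in the camera images.
- vise_foot: Dark cast foot, fixed to the bench: round plate of 88 mm radius, 12 mm thick, with a 70 mm wide tongue along +y out to 190 mm that carries the lock bar's guide block (51 mm along x, y 84 to 114 mm, top at 44 mm). Origin: on the vertical swivel axis at bench height, z up. The lock bar slides above the foot's +y axis (x = 0).
- turntable (a joint): Swivel angle, rad, anticlockwise from above; 0 = slot in line with the bar; free from -0.6 to 1.5, starts at 0.45 to 1.25. Stiff (0.3 N m), stays where left. Bare steel disc of 75 mm radius, z 12 to 36 mm, with one slot 24 mm wide from the rim in to 34 mm from the axis. The vise on it is 66 mm wide, 95 mm high (plug in its jaws to 106 mm); at 0 it lies along x of the foot.
- slot_mouth (a point): Middle of the slot's open mouth on the turntable's rim, at its top edge: 75 mm from the swivel axis, 36 mm above the bench. It turns with the turntable; at joint value 0 it lies on +y of the foot.
- handle_mid (a point): Middle of the upright steel handle rod at the end of the vise's screw, 60 mm up: 10 mm diameter, with 16 mm balls at its ends, from 18 to 98 mm up. 125 mm from the swivel axis, a quarter turn anticlockwise (from above) of the slot: on -x of the foot at joint value 0. A level screw 20 mm thick joins it to the vise. Rigid with the turntable: pushing it sideways turns the vise.
- lock_bar (a joint): Travel of the bar towards the swivel axis (-y of the foot), m: 0 = out, 0.050 = home, end plate against guide block. Starts at 0 to 0.012. Stiff (3 N), stays where left. Steel, 16 mm wide, z 16 to 30 mm, nose tapering to 8 mm over 12 mm; nose 88 mm from the axis at 0, 38 mm (in the slot) at 0.050. If the turntable is out of line the bar stops at about 0.013.
- plate_face (a point): Upper middle of the outer face of the bar's end plate, 45 mm above the bench: the place to push. The plate is upright, 40 mm wide, 8 mm thick, 16 to 60 mm above the bench. The face looks along +y of the foot, 172 mm from the swivel axis at joint value 0 and 122 mm at 0.050.
- tray: Loose steel tray 75 x 100 x 16 mm with a wire rest 50 mm high; leave alone. Origin at the centre of its underside.
- spool: Loose solder spool, 56 mm diameter, 40 mm high; leave alone. Origin at the centre of its underside.
- flux_jar: Loose amber jar, 44 mm diameter, 50 mm high; leave alone. Origin at the centre of its underside.
- screwdriver: Loose screwdriver 170 mm long, lying along its x; leave alone. Origin under its middle.

How it is judged (in metres and radians):
On the way, in this order (a step that is already met when the one before it is completed fails the run):
1. the slot lines up with the lock bar (value of joint turntable between -0.12 and 0.12 rad), for 0.1 s.
2. the lock bar is pushed home in the slot (value of joint turntable between -0.08 and 0.08 rad and value of joint lock_bar above 0.045 m), for 0.2 s.
At the end, for the whole second after the job is handed in: The turntable is within 0.08 rad of lined up and the lock bar is in its slot, home to within 5 mm (joint above 0.045), both at rest (all of step 2 and velocity of joint lock_bar below 0.005 m/s and velocity of joint turntable below 0.03 rad/s); the robot touches nothing.
It fails at once if the tray is moved or lifted by more than 20 mm (distance of tray from where it was at the start of the episode above 0.02 m).
It fails at once if the spool is moved or lifted by more than 20 mm (distance of spool from where it was at the start of the episode above 0.02 m).
It fails at once if the flux jar is moved or lifted by more than 20 mm (distance of flux_jar from where it was at the start of the episode above 0.02 m).
It fails at once if the screwdriver is moved or lifted by more than 20 mm (distance of screwdriver from where it was at the start of the episode above 0.02 m).
It also fails if it takes over 54 s, if anything falls off the work surface, if the arm or the gripper's body presses on something with over 40 N, if the wrist force passes 120 N, or if a joint passes its speed limit or range.

## Working session

There is one attempt and no reset: what is moved stays moved. The work goes in short steps, Python scripts to look and compute and a tool call to move; the robot and the scene stay as the last step left them, time stands still between calls to the robot, and variables do not carry over. Pictures are saved under pics/ and viewed, at most 10 in all, crops included, and the job is handed in when it is done.

Besides the shell and the picture viewer there is one more tool, called after ">>>" as a command line: name --argument value ..., lists and objects as JSON in quotes. step_arm: Moves the arm, as the interface text tells. Shifts and turns lie within -1 to 1; 1 stands for 25 mm of shift or 5 degrees of turn. Its arguments: {"type":"object","properties":{"increments":{"type":"array","items":{"type":"array","items":{"type":"array","items":{"type":"number"}}}},"grip_force":{"type":"number"}},"required":["increments"]}

```bash
mkdir -p pics
cat > h.py <<'E'
import numpy as np, cv2
from rig import robot
def cap(n,f=None):
    c=robot.capture(n)
    if f: cv2.imwrite('pics/'+f,c['frame'][:,:,::-1])
    return c
def ray(c,u,v):
    K=c['camera_matrix'];M=np.linalg.inv(c['world_to_cam'])
    d=np.array([(u-K[0,2])/K[0,0],-(v-K[1,2])/K[1,1],-1])
    return M[:3,3],M[:3,:3]@d
def onz(c,u,v,z):
    o,d=ray(c,u,v);return (o+d*(z-o[2])/d[2]).round(1)
def cloud(c):
    K=c['camera_matrix'];M=np.linalg.inv(c['world_to_cam']);r=c['range_z']
    v,u=np.mgrid[:400,:640]
    P=np.stack([(u-K[0,2])/K[0,0]*r,-(v-K[1,2])/K[1,1]*r,-r],-1)
    P=P@M[:3,:3].T+M[:3,3];P[r==0]=np.nan
    return P
E
python3 - <<'E'
from h import *
for n in('top','side'):
    c=cap(n,n+'0.png');np.savez(n+'0.npz',**c);print(n,np.linalg.inv(c['world_to_cam'])[:3].round(2))
E
```

```text
top [[ 2.0000e-02  9.9000e-01 -1.7000e-01  4.4762e+02]
 [-1.0000e+00  3.0000e-02  3.0000e-02 -1.4570e+01]
 [ 4.0000e-02  1.6000e-01  9.9000e-01  9.4359e+02]]
side [[-8.4000e-01  4.2000e-01 -3.5000e-01  3.1367e+02]
 [-5.5000e-01 -6.4000e-01  5.4000e-01  4.2677e+02]
 [ 1.0000e-02  6.4000e-01  7.7000e-01  7.2278e+02]]
```

View pics/top0.png

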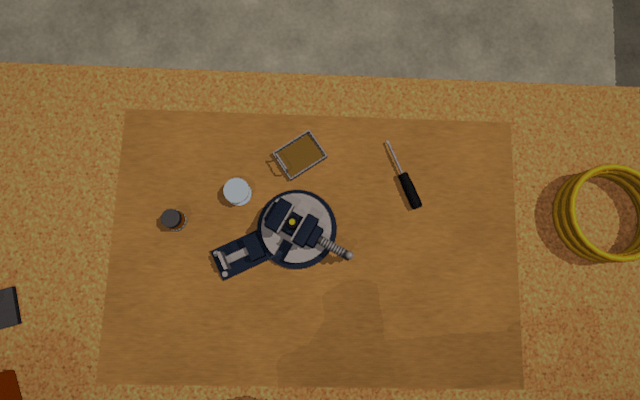

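View pics/side0.png

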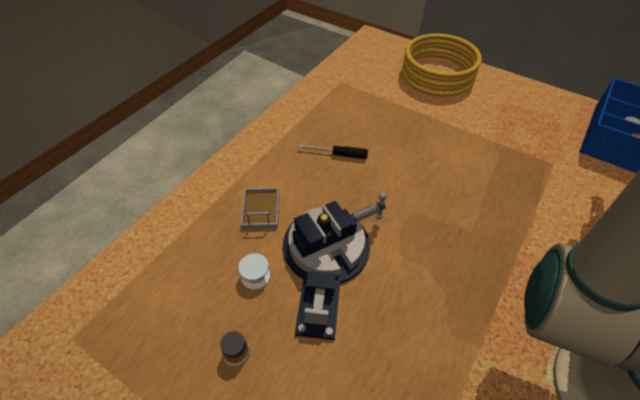

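The top view shows the turntable centred near (297,229), the tongue with end plate towards (218,262), the handle at (348,256) and the slot near (283,252). The spool is at (237,191), the jar at (172,219), the tray at (300,155) and the screwdriver at (405,180).

Run:
```python
from h import *
c=dict(np.load('top0.npz'));im=c['frame']
cv2.imwrite('pics/crop.png',cv2.resize(im[180:290,200:360],None,fx=5,fy=5,interpolation=cv2.INTER_CUBIC)[:,:,::-1])
P=cloud(c);hsv=cv2.cvtColor(im,cv2.COLOR_RGB2HSV)
sub=np.zeros((400,640),bool);sub[180:290,200:360]=1
z=P[...,2]
# disc top: circle fit to z~36 points' hull
m=sub&(z>29)&(z<41);m[:,:255]=0
k=(m*255).astype(np.uint8)
cn=max(cv2.findContours(k,0,1)[0],key=cv2.contourArea)
(u,v),r=cv2.minEnclosingCircle(cn);print('disc',u,v,r,onz(c,u,v,36),onz(c,u+r,v,36)-onz(c,u,v,36))
# foot dark
m=sub&(z>5)
cn=max(cv2.findContours((m*255).astype(np.uint8),0,1)[0],key=cv2.contourArea);print('foot rect',cv2.minAreaRect(cn))
for n,a,b in(('handle ball',348,256),('plate',218,262),('slot',283,252),('spool',237,191),('jar',172,219),('tray',300,155)):
    print(n,P[b-2:b+3,a-2:a+3].reshape(-1,3)[[0,6,12,18,24]].round(0).tolist())
```

```text
disc 295.2760009765625 228.16400146484375 34.703514099121094 [548.2  27.1  36. ] [  1.9 -74.4   0. ]
foot rect ((277.10943603515625, 232.57440185546875), (80.03720092773438, 139.11785888671875), 79.2156982421875)
handle ball [[492.0, -78.0, 96.0], [491.0, -80.0, 96.0], [489.0, -82.0, 95.0], [487.0, -84.0, 95.0], [485.0, -86.0, 96.0]]
plate [[477.0, 197.0, 12.0], [475.0, 194.0, 12.0], [473.0, 193.0, 9.0], [471.0, 189.0, 14.0], [469.0, 188.0, 11.0]]
slot [[502.0, 58.0, 10.0], [500.0, 55.0, 10.0], [498.0, 53.0, 11.0], [496.0, 51.0, 12.0], [494.0, 49.0, 10.0]]
spool [[630.0, 160.0, 36.0], [627.0, 157.0, 42.0], [625.0, 155.0, 38.0], [622.0, 152.0, 42.0], [621.0, 151.0, 40.0]]
jar [[563.0, 289.0, 50.0], [561.0, 287.0, 51.0], [559.0, 285.0, 49.0], [557.0, 283.0, 48.0], [555.0, 281.0, 49.0]]
tray [[724.0, 28.0, 6.0], [721.0, 26.0, 8.0], [719.0, 24.0, 8.0], [717.0, 21.0, 6.0], [714.0, 19.0, 8.0]]
```

View pics/crop.png

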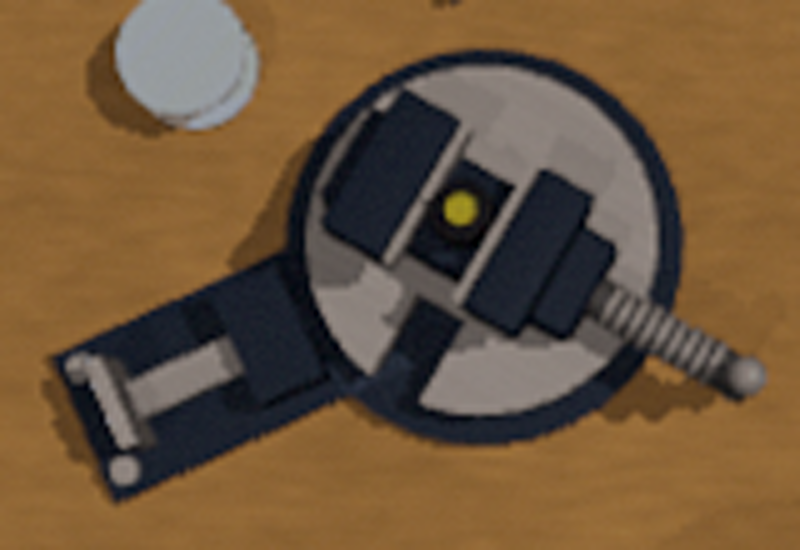

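The crop shows the slot mouth at crop (396,390), the tongue end corners at (52,357) and (115,502), the plate top from (85,360) to (130,445), and two bolts at the tongue corners. The handle ball is at (747,375).

Run:
```python
from h import *
c=dict(np.load('top0.npz'));P=cloud(c)
w=lambda a,b,z:onz(c,200+(a+.5)/5-.5,180+(b+.5)/5-.5,z)
C=w(482,242,36);A=w(52,357,12);B=w(115,502,12)
T=(A+B)/2;hd=w(747,375,94);sl=w(398,388,36)
an=lambda p:np.degrees(np.arctan2(*(p-C)[1::-1]))
print('C',C,'T',T,np.linalg.norm((T-C)[:2]),an(T))
print('block edges',w(265,275,44))
print('handle',hd,np.linalg.norm((hd-C)[:2]),an(hd),'slot',sl,np.linalg.norm((sl-C)[:2]),an(sl))
print('plate',w(85,360,60),w(130,445,60))
for a,b in((123,470),(75,365),(110,405)):
    u,v=200+a//5,180+b//5;print(P[v-1:v+2,u-1:u+2].reshape(-1,3)[::2].round(0).tolist())
s=robot.read_state();print(s['orientation'],s['width'],s['wrist_force'],s['clock'])
```

```text
C [548.6  25.6  36. ] T [465.8  195.15  12.  ] 188.6876850777496 116.02864037640556
block edges [531.3 116.2  44. ]
handle [491.5 -84.4  94. ] 123.93712115423693 -117.43341584174696 slot [485.5  58.9  36. ] 71.34773997822218 152.1778764071075
plate [493.  185.5  60. ] [458.9 165.   60. ]
[[450.0, 179.0, 18.0], [450.0, 175.0, 17.0], [448.0, 177.0, 14.0], [446.0, 179.0, 17.0], [446.0, 174.0, 16.0]]
[[494.0, 201.0, 14.0], [494.0, 196.0, 18.0], [492.0, 199.0, 16.0], [490.0, 201.0, 16.0], [490.0, 197.0, 15.0]]
[[476.0, 176.0, 60.0], [476.0, 172.0, 57.0], [474.0, 173.0, 62.0], [472.0, 175.0, 61.0], [472.0, 172.0, 57.0]]
[-3.11746750e+00 -3.77159975e-01  1.80475403e-04] 1.001452587549773 [-0.54383651 -0.21960679 -0.3385774 ] 0.1
```

>>> step_arm --increments '[[[1, 1, 0, 0, 0, 0.7, 1], [1, 1, 0, 0, 0, 0.7, 1], [1, 1, 0, 0, 0, 0.7, 1], [1, 1, 0, 0, 0, 0.7, 1], [1, 1, 0, 0, 0, 0.7, 1], [1, 1, 0, 0, 0, 0.7, 1], [1, 1, 0, 0, 0, 0.7, 1], [1, 1, 0, 0, 0, 0.7, 1], [1, 1, 0, 0, 0, 0.7, 1], [1, 1, 0, 0, 0, 0.7, 1], [1, 1, 0, 0, 0, 0.7, 1], [1, 1, 0, 0, 0, 0.7, 1]]]'

```text
clock: 1.3
tcp_pos: [426.0, -208.6, 256.0]
orientation: [-2.774, -1.473, 0.0]
wrist_force: [-0.0, -0.1, 1.4]
width: 0.004
finger_force: 0.0
```

>>> step_arm --increments '[[[1, 1, 0, 0, 0, 0, 1], [1, 1, 0, 0, 0, 0, 1], [1, 1, 0, 0, 0, 0, 1], [1, 1, -0.5, 0, 0, 0, 1], [0.1, 0.4, -1, 0, 0, 0, 1], [0, 0, -1, 0, 0, 0, 1], [0, 0, -1, 0, 0, 0, 1], [0, 0, -1, 0, 0, 0, 1], [0, 0, -1, 0, 0, 0, 1], [0, 0, -1, 0, 0, 0, 1], [0, 0, -0.8, 0, 0, 0, 1], [0, 0, 0, 0, 0, 0, 1]]]'

```text
clock: 2.5
tcp_pos: [525.9, -99.5, 70.7]
orientation: [-2.773, -1.468, 0.007]
wrist_force: [-0.4, -0.5, -0.3]
width: -0.003
finger_force: 0.0
```

Run:
```python
from h import *
c=cap('side');cv2.imwrite('pics/s1.png',cv2.resize(c['frame'][170:340,230:470],None,fx=3,fy=3)[:,:,::-1])
print(robot.read_state()['tcp_pos'])
C=np.array([548.6,25.6])
a=np.radians(np.linspace(-99.5,-144,10))
p=C+125*np.c_[np.cos(a),np.sin(a)];print((np.diff(p,axis=0)/25).round(2).tolist(),p[-1])
```

```text
[526.85401743 -99.63992382  72.63965086]
[[-0.42, 0.09], [-0.41, 0.13], [-0.4, 0.16], [-0.38, 0.19], [-0.37, 0.23], [-0.35, 0.26], [-0.32, 0.29], [-0.3, 0.31], [-0.27, 0.34]] [447.4728757  -47.87315654]
```

View pics/s1.png

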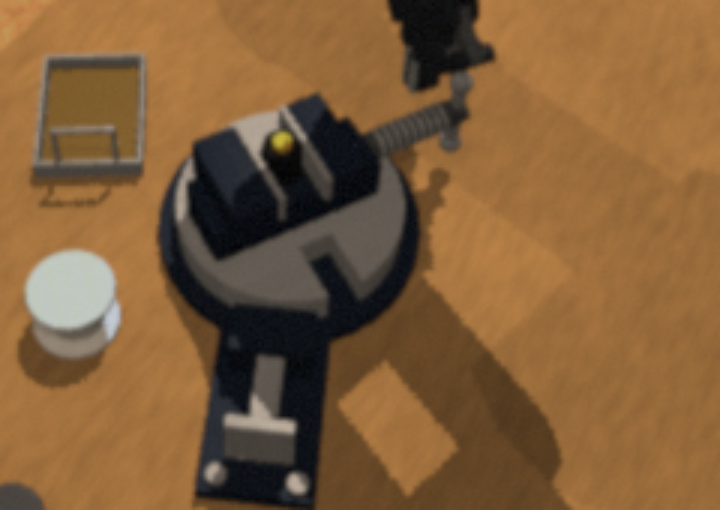

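The side view shows the shut fingers at crop (430,70), just behind the handle rod at (455,110), and clear of everything.

>>> step_arm --increments '[[[-0.42, 0.09, 0, 0, 0, -0.7, 1], [-0.41, 0.13, 0, 0, 0, -0.7, 1], [-0.4, 0.16, 0, 0, 0, -0.7, 1], [-0.38, 0.19, 0, 0, 0, -0.7, 1], [-0.37, 0.23, 0, 0, 0, -0.7, 1], [-0.35, 0.26, 0, 0, 0, -0.7, 1], [-0.32, 0.29, 0, 0, 0, -0.7, 1], [0, 0, 0, 0, 0, -0.7, 1]]]'

```text
clock: 3.35
tcp_pos: [462.0, -65.9, 76.1]
orientation: [3.049, 0.751, 0.005]
wrist_force: [-0.3, -0.1, 2.3]
width: 0.002
finger_force: 1.0
```

Run:
```python
from h import *
c=cap('top');np.savez('top1.npz',**c);cv2.imwrite('pics/t2.png',cv2.resize(c['frame'][180:290,200:360],None,fx=5,fy=5,interpolation=cv2.INTER_CUBIC)[:,:,::-1])
print(robot.read_state()['tcp_pos'])
```

```text
[462.1988644  -66.08343915  75.99866033]
```

View pics/t2.png

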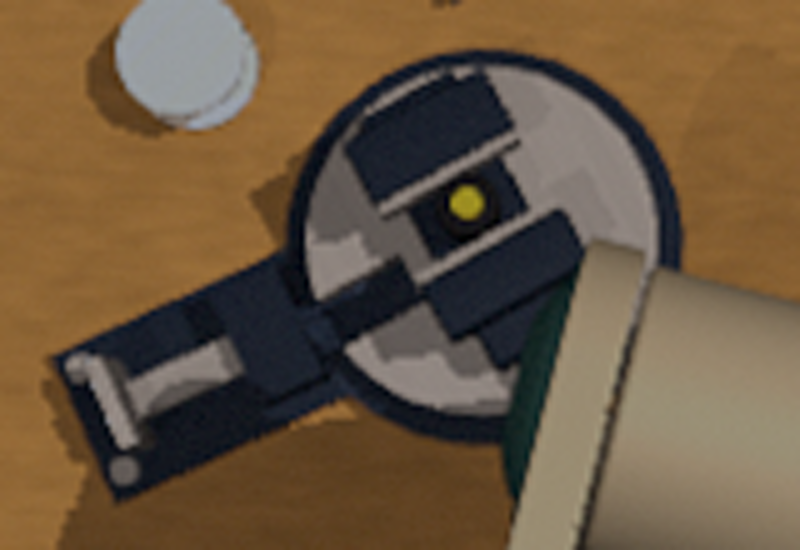

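The slot, at crop (331,324) to (409,279), is nearly in line with the bar. A few degrees remain.

Run:
```python
from h import *
c=dict(np.load('top1.npz'))
w=lambda a,b,z:onz(c,200+(a+.5)/5-.5,180+(b+.5)/5-.5,z)
dr=lambda p,q:np.degrees(np.arctan2(*(p-q)[1::-1])).round(1)
print('tongue',dr(w(52,357,12),w(285,252,12)),'tongue low',dr(w(115,502,12),w(340,400,12)))
print('slot edges',dr(w(318,303,36),w(400,258,36)),dr(w(345,345,36),w(418,300,36)))
print('jaws',dr(w(383,210,95),w(518,142,95)),dr(w(415,280,95),w(560,210,95)))
m=(w(318,303,36)+w(345,345,36))/2;C=w(482,242,36);print('mouth',m,dr(m,C))
print('bar dir',dr(w(125,393,30),w(225,350,30)))
```

```text
tongue 116.2 tongue low 115.9
slot edges 120.6 123.4
jaws 118.7 117.5
mouth [511.9  88.2  36. ] 120.4
bar dir 115.0
```

>>> step_arm --increments '[[[-0.08, 0.13, 0, 0, 0, 0, 1], [-0.08, 0.13, 0, 0, 0, 0, 1], [0, 0, 0, 0, 0, 0, 1], [0, 0, 0, 0, 0, 0, 1]]]'

```text
clock: 3.8
tcp_pos: [458.4, -59.6, 75.6]
orientation: [3.048, 0.757, 0.004]
wrist_force: [0.4, 0.5, 7.9]
width: 0.001
finger_force: 3.4
```

Run:
```python
from h import *
c=cap('top');np.savez('top2.npz',**c);cv2.imwrite('pics/t3.png',cv2.resize(c['frame'][180:290,200:360],None,fx=5,fy=5,interpolation=cv2.INTER_CUBIC)[:,:,::-1])
print(robot.read_state()['tcp_pos'])
```

```text
[458.44739179 -59.62569607  75.54771974]
```

View pics/t3.png

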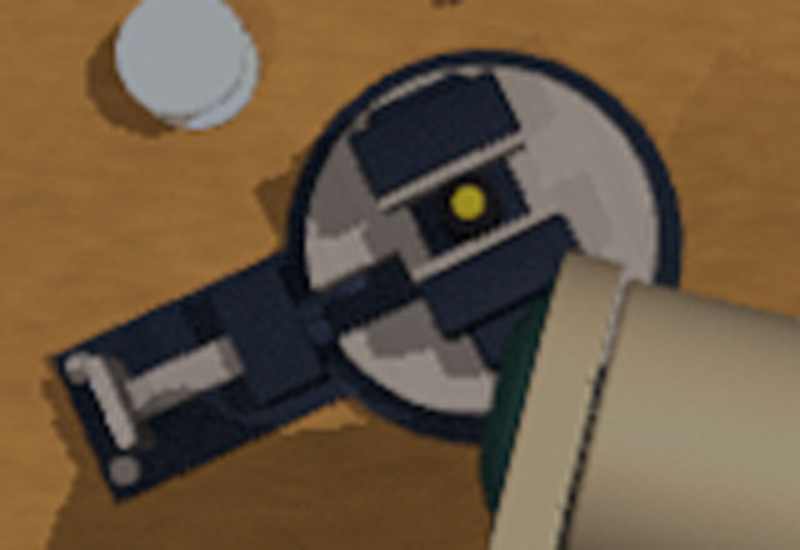

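The slot is lined up to within about 1.5°, with its edges running from (320,298) to (400,257). I'll nudge it slightly more and then retreat.

>>> step_arm --increments '[[[-0.05, 0.08, 0, 0, 0, 0, 1], [0, 0, 0, 0, 0, 0, 1], [0.25, -0.43, 0, 0, 0, 0, 1], [0.4, -0.7, 0, 0, 0, 0, 1], [0, 0, 1, 0, 0, 0, 1], [0, 0, 1, 0, 0, 0, 1], [0, 0, 1, 0, 0, 0, 1], [0, 0, 1, 0, 0, 0, 1], [0, 0.5, 0, 0, 0, 0, 1], [0, 1, 0, 0, 0, 0, 1], [0, 1, 0, 0, 0, 0, 1], [0, 1, 0, 0, 0, 0, 1]]]'

```text
clock: 5.05
tcp_pos: [472.1, 2.7, 172.8]
orientation: [-3.049, -0.755, 0.002]
wrist_force: [0.3, 0.1, -1.1]
width: 0.003
finger_force: 0.0
```

>>> step_arm --increments '[[[0, 1, 0, 0, 0, 0, 1], [0, 1, 0, 0, 0, 0, 1], [0, 1, 0, 0, 0, 0, 1], [0, 1, 0, 0, 0, 0, 1], [0, 1, 0, 0, 0, 0, 1], [0, 1, 0, 0, 0, 0, 1], [0, 1, 0, 0, 0, 0, 1], [-0.4, 1, 0, 0, 0, 0, 1], [-0.4, 0.6, 0, 0, 0, 0, 1], [0, 0, 0, 0, 0, 0, 1]]]'

```text
clock: 6.05
tcp_pos: [451.3, 218.2, 172.7]
orientation: [-3.048, -0.76, 0.003]
wrist_force: [-0.2, 0.1, 0.1]
width: -0.005
finger_force: 0.0
```

Run:
```python
from h import *
c=cap('top');cv2.imwrite('pics/t4.png',cv2.resize(c['frame'][180:290,200:360],None,fx=5,fy=5,interpolation=cv2.INTER_CUBIC)[:,:,::-1])
print(robot.read_state()['tcp_pos'])
```

```text
[451.87854143 217.18177216 172.86988955]
```

View pics/t4.png

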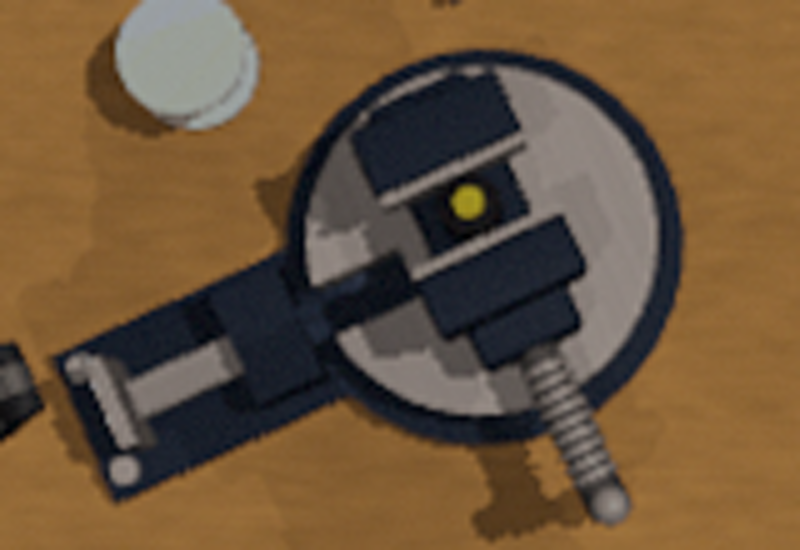

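The handle is at crop (608,500), about -153° against a target of -154°, so the slot is aligned. The fingers are off the plate at the left. Next I lower and push the bar.

>>> step_arm --increments '[[[0, 0, -1, 0, 0, 0, 1], [0, 0, -1, 0, 0, 0, 1], [0, 0, -1, 0, 0, 0, 1], [0, 0, -1, 0, 0, 0, 1], [0, 0, -0.4, 0, 0, 0, 1], [0.2, -0.36, 0, 0, 0, 0, 1], [0.2, -0.36, 0, 0, 0, 0, 1], [0.16, -0.36, 0, 0, 0, 0, 1], [0.16, -0.36, 0, 0, 0, 0, 1], [0.16, -0.36, 0, 0, 0, 0, 1], [0, 0, 0, 0, 0, 0, 1]]]'

```text
clock: 7.2
tcp_pos: [475.2, 170.3, 64.3]
orientation: [3.049, 0.752, 0.001]
wrist_force: [-0.2, -0.6, 0.5]
width: 0.003
finger_force: 0.0
```

>>> step_arm --increments '[[[0.13, -0.27, 0, 0, 0, 0, 1], [0.13, -0.27, 0, 0, 0, 0, 1], [0, 0, 0, 0, 0, 0, 1]]]'

```text
clock: 7.5
tcp_pos: [481.3, 157.3, 63.8]
orientation: [3.049, 0.754, -0.0]
wrist_force: [0.1, 0.3, -0.9]
width: 0.001
finger_force: 0.0
```

Run:
```python
from h import *
c=cap('side');cv2.imwrite('pics/s2.png',cv2.resize(c['frame'][200:360,240:440],None,fx=3.5,fy=3.5)[:,:,::-1])
```

```text
(no output)
```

View pics/s2.png

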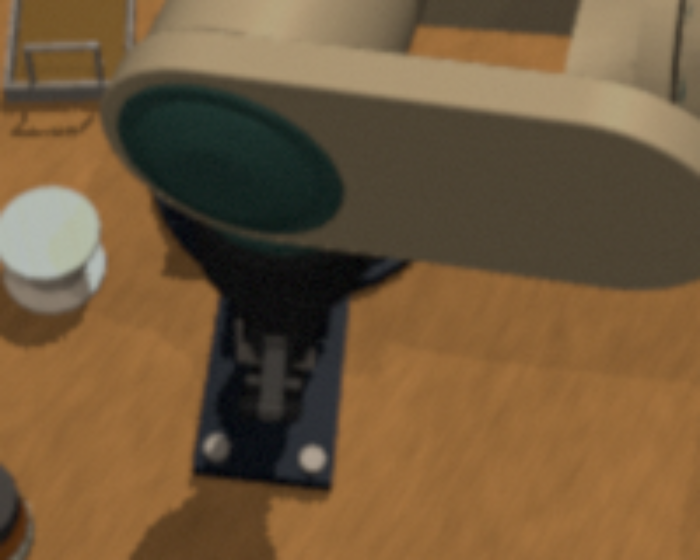

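The fingers are behind the plate, near crop (270,360), and the plate has moved in. I'll continue until the force rises.

>>> step_arm --increments '[[[0.08, -0.16, 0, 0, 0, 0, 1], [0.08, -0.16, 0, 0, 0, 0, 1], [0, 0, 0, 0, 0, 0, 1]]]'

```text
clock: 7.85
tcp_pos: [484.9, 149.6, 63.6]
orientation: [3.049, 0.754, -0.001]
wrist_force: [-1.7, 0.9, -0.2]
width: 0.0
finger_force: 0.3
```

>>> step_arm --increments '[[[0.05, -0.1, 0, 0, 0, 0, 1], [0, 0, 0, 0, 0, 0, 1]]]'

```text
clock: 8.05
tcp_pos: [486.1, 147.4, 63.6]
orientation: [3.049, 0.754, -0.001]
wrist_force: [-1.6, 1.1, -0.5]
width: -0.002
finger_force: 0.7
```

>>> step_arm --increments '[[[0.05, -0.1, 0, 0, 0, 0, 1], [0, 0, 0, 0, 0, 0, 1]]]'

```text
clock: 8.25
tcp_pos: [486.9, 145.6, 63.6]
orientation: [-3.048, -0.754, 0.002]
wrist_force: [-4.1, 5.5, -0.6]
width: -0.001
finger_force: 3.3
```

>>> step_arm --increments '[[[0.05, -0.1, 0, 0, 0, 0, 1], [0, 0, 0, 0, 0, 0, 1]]]'

```text
clock: 8.45
tcp_pos: [487.1, 145.3, 63.6]
orientation: [-3.043, -0.755, 0.004]
wrist_force: [-10.1, 14.9, 1.5]
width: 0.003
finger_force: 9.3
```

>>> step_arm --increments '[[[0.05, -0.1, 0, 0, 0, 0, 1], [0, 0, 0, 0, 0, 0, 1]]]'

```text
clock: 8.65
tcp_pos: [487.2, 145.0, 63.6]
orientation: [-3.038, -0.755, 0.006]
wrist_force: [-16.1, 26.1, 5.4]
width: -0.002
finger_force: 15.4
```

That is a hard stop where home should be. I'll retreat and check.

>>> step_arm --increments '[[[-0.1, 0.2, 0, 0, 0, 0, 1], [-0.3, 0.6, 0, 0, 0, 0, 1], [-0.44, 0.9, 0, 0, 0, 0, 1], [-0.44, 0.9, 0, 0, 0, 0, 1], [0, 0, 1, 0, 0, 0, 1], [0, 0, 1, 0, 0, 0, 1], [0, 0, 1, 0, 0, 0, 1], [0, 0, 1, 0, 0, 0, 1], [0, 0, 0, 0, 0, 0, 1]]]'

```text
clock: 9.55
tcp_pos: [460.1, 205.4, 168.1]
orientation: [3.049, 0.754, 0.013]
wrist_force: [0.6, -0.5, -0.1]
width: 0.0
finger_force: 0.0
```

Run:
```python
from h import *
c=cap('top');cv2.imwrite('pics/t5.png',cv2.resize(c['frame'][180:290,200:360],None,fx=5,fy=5,interpolation=cv2.INTER_CUBIC)[:,:,::-1])
P=cloud(c);p=P[180:290,200:300].reshape(-1,3);C=np.array([548.6,25.6]);d=np.array([-.438,.899])
q=p[(p[:,2]>53)&(p[:,2]<67)];a=(q[:,:2]-C)@d;b=(q[:,:2]-C)@[.899,.438]
k=(a>100)&(a<190)&(abs(b)<25);print(k.sum(),np.percentile(a[k],[5,50,95]))
```

```text
82 [113.95363072 117.65381185 121.31748869]
```

View pics/t5.png

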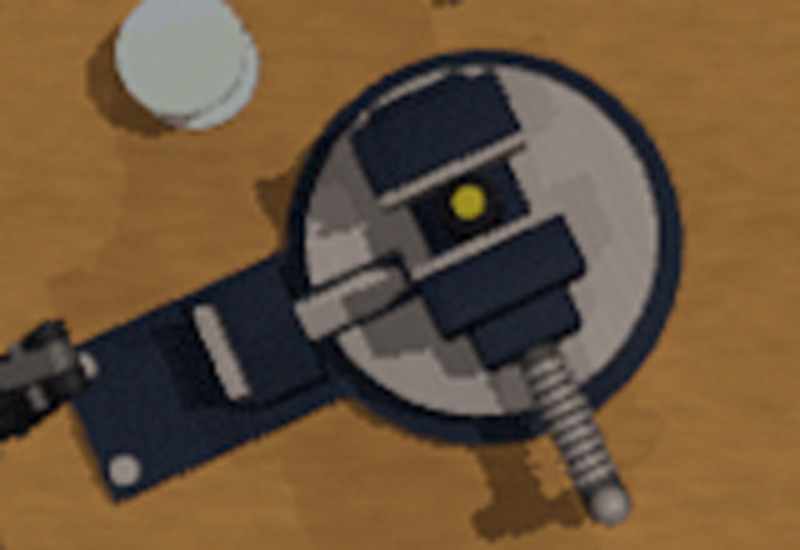

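The bar is in the slot, with its nose at crop (400,270). The plate sits against the guide block at (220,350), its middle 117.7 mm from the axis where 118 is home.

```bash
python3 -c "
from rig import robot
print(robot.close_job())"
```

```text
the job is handed in; nothing more can be done
None
```

The vise is locked and the job is handed in: the turntable measured about 1° from lined up, the lock bar is home in its slot against the guide block, and the arm is clear; the hand-in returned no verdict.

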